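# Tuck the probe-well flap of the meter case beneath its lip

### The arm

A 6-joint arm with a two-finger parallel gripper is mounted at the origin on the work surface. World frame = base frame: x ahead of the robot, y to its left, z up, the work surface at z = 0. Lengths are in m, angles in rad, forces in N, time in s.
With the tool pointing down it reaches from about 0.425 to 0.925 m from the base axis. Payload 12.5 kg.
Tool frame: the origin (TCP) lies on the centre line of the jaws, within the pads' length; the fingertips stand 19 mm ahead of it and the grasp point (between the pads) is the TCP; z points along the fingers, y is the direction in which the jaws open and shut (so a half turn about z gives the same grasp; the last joint's range is limited). The gripper opens to 85 mm and grips with 20 to 120 N. Pads are 22 mm wide; open, the fingers measure 114 mm over their backs; the gripper's body (76 mm by 85 mm) begins 54 mm behind the grasp point. The pads swing forward as they close: fully open they stand 13 mm farther back than shut.
Start: joints at [1.105, 0.491, 1.559, -0, 1.092, -0.106], TCP at [0.22, 0.585, 0.25] pointing down, gripper open.
Joint ranges: [-3.1, 3.1], [-0.84, 2.19], [0.05, 2.79], [-1.13, 4.28], [0.06, 2.93], [-2.69, 2.69]. Speed limits (rad/s): [2.22, 2.22, 2.79, 3.14, 3.14, 3.14].

### API

Orientations are given as [roll, pitch, yaw] about the fixed x, y, z axes, in that order (R = Rz(yaw) Ry(pitch) Rx(roll)).
In Python, from bench import manip, hand, solve_ik, viewer, sensors gives the robot as it stands. Calls block until the motion is done:
- manip.goto(position, orientation): joint-space move of the TCP to a pose.
- manip.move_straight(position, velocity=0.15, rotation=None, max_force=None): straight line of the TCP; rotation=None keeps the orientation; velocity is the mean speed in m/s. With max_force (N) it stops when the force on the tool has changed by that much, and returns True; else False.
- manip.movej(angles): joint-space move.
- hand.open_jaws() and hand.gripper_close(grasp_force=None): open the fingers fully, or close them until they stop; grasp_force is the grip in N (None keeps the last).
- manip.dwell(seconds).
- solve_ik(position, orientation): joint angles nearest the present ones, or None.
- viewer.camera(name): name is "scene" or "top" or "wrist"; returns a dict with "color" (480x640x3 uint8, blue, green, red), "range_z" (480x640 float32, m along the optical axis (not along the pixel's ray), 0 where there is no reading), "mtx" (3x3 intrinsics, pixels), "R" (3x3) and "t" (3): a world point X has camera coordinates R X + t. Camera axes: x right, y down, z forward; pixel columns grow to the right and rows downward; lengths in m; the calibration is good to about 2 mm. A picture is of the moment at which its call begins.
A pose or a line that the arm cannot do raises manip.IKError and nothing moves.
- manip.hand_in(): hands the job in, once; it reports no verdict.
Readings, each from a call of its own:
- sensors.get_time(): time.
- sensors.get_joints(): joint angles.
- sensors.get_joint_vel(): joint speeds.
- sensors.get_effort(): joint torques, N m.
- sensors.get_ee_pos(): TCP position.
- sensors.get_ee_rot(): TCP orientation.
- sensors.get_ft_force(): force on the tool from outside, world axes, zero at the start.
- sensors.get_wrist_torque(): the same for the moment, N m.
- sensors.get_width(): finger opening in m.
Only numpy, scipy, OpenCV 4.12 (cv2) and the standard library are available. Lean on these libraries where they do the work, as an engineer would, in place of code of your own. Each camera call takes 0.05 s, during which the arm holds its last target.

### The job

Close the orange flap on the white meter case with your fingertips, without lifting or carrying anything: fold it over flat onto the case, keep it pressed down, and push it along by its black ridge until its free edge is fully home beneath the grey retaining lip, so that it stays shut when you let go. Leave the case where it stands, and leave the handheld meter, the tub and the jar undisturbed.

Things in the scene. Friction and masses are not known exactly. Their poses are not given: they have to be found in the camera images.
- case: The white meter case, a low plastic box with orange corners lying on the bench: 260 mm along its x, 320 mm along its y, its top (deck) 70 mm above the bench, 2.2 to 3.3 kg, not fixed, on a bench that grips it by friction. Origin at the centre of its underside, on the bench; x points from the flap's hinge towards the lip (away from the robot, give or take its yaw), z up. An open well (85 mm by 90 mm) in the deck, which the flap covers.
- flap_hinge (a point): Middle of the flap's hinge axis, a dark metal barrel 2.8 mm above the deck, parallel to the case's y; 60 mm on the robot's side of the case's centre at the start. It moves with the barrel along the case's x.
- flap (a joint): Angle of the orange flap about its hinge, rad: 0 flat on the case, pi/2 upright, up to 2.0 leaning back to the robot; at the start 1.0 to 1.9. The flap is a flat plate 3 mm thick and 110 mm wide; its free edge is 115 mm from the hinge axis. Its springy hinge stays put when standing, but a flap folded flat and let go untucked rises again to about 0.7. About 1 N at the ridge folds it and keeps it down.
- barrel (a joint): How far the hinge barrel, with the flap, has slid in its slots towards the lip, m: 0 at the start, 0.018 at the stop (fully home). It takes about 3 N to slide and stays where it is left. With the flap flat its free edge passes under the lip's edge from 0.005 on, so at the stop 13 mm of it lie beneath the lip. A flap slid forward before it is flat lands on top of the lip.
- ridge (a point): Middle of the crest of the black ridge on the flap's outer face (upper face when shut): a straight bar 70 mm long parallel to the hinge, 8 mm thick, standing 9 mm proud of the face, its middle 78 mm from the hinge axis. Its side towards the hinge is the one to push for sliding.
- lip (a point): Middle of the lower front edge (towards the hinge) of the grey retaining lip, fixed to the case: a bar 130 mm wide, 20 mm deep, 4 mm thick, its underside 6.5 mm above the deck (2.2 mm above the flat flap's upper face), its top 10.5 mm above the deck; open towards the flap.
- meter: Bystander: white handheld meter lying on the bench, 75 x 130 x 26 mm, with orange buttons; origin at the centre of its underside.
- tub: Bystander: white plastic tub with yellow fill, 105 x 90 x 60 mm; origin at the centre of its underside.
- jar: Bystander: amber glass jar with steel cap, 72 mm across, 105 mm high; origin at the centre of its underside.

How it is judged:
On the way, in this order (a step that is already met when the one before it is completed fails the run):
1. the flap is folded flat onto the case (within 0.06 rad) (value of joint flap below 0.06 rad), for 0.1 s.
2. the flat flap is pushed home beneath the lip (value of joint flap below 0.06 rad and value of joint barrel above 0.013 m), for 0.2 s.
At the end, for the whole second after the job is handed in: The flap lies flat (within 0.06 rad) with its barrel slid at least 13 of 18 mm, so that 8 mm or more of its edge is held beneath the lip; the case is within 30 mm of its starting place and at rest, and meter, tub and jar within 20 mm of theirs (all of step 2 and linear speed of case below 0.02 m/s and distance of case from where it was at the start of the episode below 0.03 m and distance of each of meter, tub, jar from where it was at the start of the episode below 0.02 m); the robot touches nothing.
It fails at once if the case is lifted, tipped or shoved more than 30 mm (distance of case from where it was at the start of the episode above 0.03 m or height (world z) of case above 0.012 m or angle between case's own z axis and vertical above 0.1 rad).
It fails at once if the meter, tub or jar is moved more than 20 mm, lifted or tipped (distance of any of meter, tub, jar from where it was at the start of the episode above 0.02 m or angle between any of meter, tub, jar's own z axis and vertical above 0.2 rad).
It also fails if it takes over 35 s, if anything falls off the work surface, if the arm or the gripper's body presses on something with over 40 N, if the wrist force passes 120 N, or if a joint passes its speed limit or range.

## Working session

There is one attempt and no reset: what is moved stays moved. The work goes in short steps, each a Python script; the robot and the scene stay as the last script left them, time stands still between calls to the robot, and variables do not carry over. Pictures are saved under pics/ and viewed, and the job is handed in when it is done.

```bash
mkdir -p pics; ls
python3 - <<'E'
from bench import *
import cv2
for n in ("scene","top","wrist"):
    d=viewer.camera(n); cv2.imwrite(f"pics/{n}0.png",d["color"])
    import numpy as np; np.savez(f"pics/{n}0.npz",**d)
    print(n,d["mtx"].round(1).tolist(),d["R"].round(3).tolist(),d["t"].round(3).tolist())
print(sensors.get_time(),sensors.get_ee_rot())
E
```

```text
pics
scene [[435.8, 0.0, 330.7], [0.0, 435.8, 235.4], [0.0, 0.0, 1.0]] [[0.314, 0.949, -0.015], [0.706, -0.244, -0.664], [-0.634, 0.198, -0.747]] [-0.217, -0.342, 1.336]
top [[476.1, 0.0, 318.6], [0.0, 476.1, 235.8], [0.0, 0.0, 1.0]] [[0.007, -1.0, 0.015], [-0.99, -0.009, -0.141], [0.141, -0.014, -0.99]] [0.049, 0.579, 0.858]
wrist [[404.4, 0.0, 323.6], [0.0, 404.4, 242.9], [0.0, 0.0, 1.0]] [[0.351, 0.936, -0.001], [0.897, -0.336, 0.288], [0.269, -0.102, -0.958]] [-0.625, -0.038, 0.38]
0.15 [-3.14082079e+00 -8.00171608e-05  2.78182433e+00]
```

View pics/scene0.png

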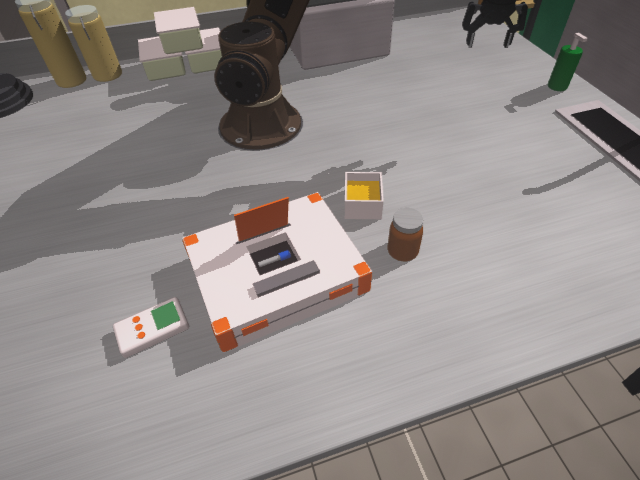

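View pics/top0.png

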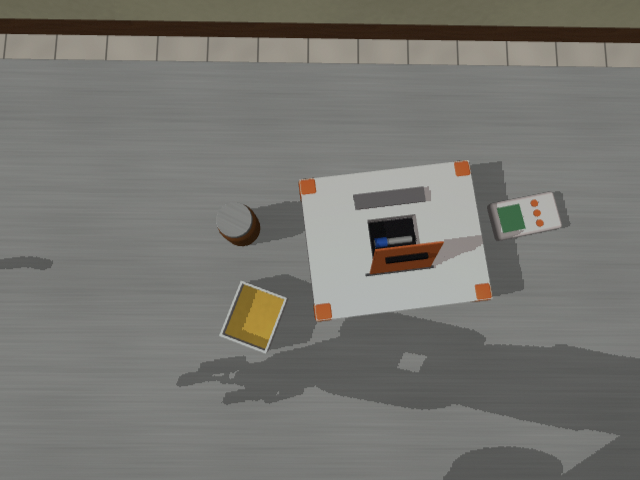

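The top view shows the case's four orange corners near (308,187), (462,169), (483,291) and (323,312). The lip is at about (390,198), and the flap with its ridge is at about (406,258), its hinge edge at row ~272. The jar and tub are to the left (+y) and the meter is to the right. Next I'll measure these.

```bash
cat > h.py <<'E'
import numpy as np, cv2
def ray(d,uv):
    K,R,t=d["mtx"],d["R"],d["t"]
    C=-R.T@t; v=R.T@np.linalg.inv(K)@np.array([uv[0],uv[1],1.]); return C,v
def onplane(d,uv,z):
    C,v=ray(d,uv); return C+v*(z-C[2])/v[2]
def cloud(d):
    Z=d["range_z"]; K=d["mtx"]; v,u=np.indices(Z.shape)
    P=np.stack([(u-K[0,2])*Z/K[0,0],(v-K[1,2])*Z/K[1,1],Z],-1)
    return (P-d["t"])@d["R"]
def orange(d):
    hsv=cv2.cvtColor(d["color"],cv2.COLOR_BGR2HSV)
    return cv2.inRange(hsv,(3,170,90),(15,255,255))
def corners(d):
    m=orange(d); W=cloud(d)
    m=m.astype(bool)&(abs(W[...,2]-.07)<.006)&(d["range_z"]>0)
    n,l,s,c=cv2.connectedComponentsWithStats(m.astype(np.uint8))
    return [(c[i],s[i,4],onplane(d,c[i],.07),W[l==i].mean(0)) for i in range(1,n) if s[i,4]>40]
E
python3 - <<'E'
from h import *
np.set_printoptions(precision=4,suppress=True)
for n in("top","scene"):
    d=dict(np.load(f"pics/{n}0.npz")); print(n,"cam",-d["R"].T@d["t"])
    for r in corners(d): print(*r)
    W=cloud(d); m=orange(d)>0
    nn,l,s,c=cv2.connectedComponentsWithStats(m.astype(np.uint8))
    for i in range(1,nn):
        if s[i,4]>40: print("  or",c[i],s[i],W[l==i].mean(0),W[l==i].min(0),W[l==i].max(0))
E
```

```text
top cam [0.4517 0.0653 0.9305]
[461.9353 168.4176] 170 [ 0.704 -0.214  0.07 ] [ 0.7038 -0.2138  0.0706]
[307.7747 186.5275] 182 [0.6663 0.0742 0.07  ] [0.666  0.0742 0.0712]
[483.0317 291.0106] 189 [ 0.4762 -0.244   0.07  ] [ 0.4762 -0.2437  0.0707]
[323.2438 311.1244] 201 [0.4385 0.0443 0.07  ] [0.4385 0.0443 0.0712]
  or [461.9302 168.4186] [455 162  15  14 172] [ 0.7009 -0.2105  0.0806] [ 0.4517 -0.2274  0.0656] [0.7174 0.0653 0.9305]
  or [307.7747 186.5275] [301 180  15  14 182] [0.666  0.0742 0.0712] [0.6533 0.0607 0.0674] [0.6787 0.0868 0.0749]
  or [402.8083 256.9814] [ 370  242   73   32 1127] [ 0.5291 -0.0861  0.141 ] [ 0.4517 -0.146   0.0772] [0.55   0.0653 0.9305]
  or [483.0317 291.0106] [476 284  15  15 189] [ 0.4762 -0.2437  0.0707] [ 0.4636 -0.2563  0.0675] [ 0.489  -0.2303  0.074 ]
  or [323.2611 311.0985] [316 304  16  15 203] [0.4386 0.0445 0.0797] [0.4263 0.0304 0.0672] [0.4517 0.0653 0.9305]
scene cam [ 1.1569 -0.1422  0.7676]
[314.1529 197.3176] 85 [0.4395 0.0439 0.07  ] [0.4402 0.0437 0.0707]
[190.537 239.463] 108 [ 0.4778 -0.244   0.07  ] [ 0.4784 -0.2439  0.0
[... 313 characters left out ...]
19] [ 0.5455 -0.0894  0.1808] [ 0.5363 -0.1429  0.1669] [ 0.5545 -0.0359  0.1854]
  or [190.5413 239.4495] [184 234  14  12 109] [ 0.4846 -0.2429  0.077 ] [ 0.4646 -0.2577  0.0676] [ 1.1569 -0.1422  0.7676]
  or [362.1176 268.9216] [354 262  18  16 153] [0.674  0.0728 0.075 ] [ 0.6537 -0.1422  0.0627] [1.1569 0.0892 0.7676]
  or [220.768  324.7017] [213 317  17  16 181] [ 0.7085 -0.214   0.0743] [ 0.6902 -0.2281  0.0676] [ 1.1569 -0.1422  0.7676]
  or [254.2174 324.1739] [242 319  25  11  46] [ 0.7152 -0.1566  0.0551] [ 0.7104 -0.18    0.0519] [ 0.7192 -0.1335  0.0583]
  or [225.376  340.1281] [216 330  20  21 242] [ 0.7222 -0.2143  0.0409] [ 0.7188 -0.2269  0.0092] [ 0.7248 -0.1989  0.0707]
```

Run:
```python
from h import *
np.set_printoptions(precision=4,suppress=True)
c={}
for n in("top","scene"):
    d=dict(np.load(f"pics/{n}0.npz"))
    P=np.array([r[2] for r in corners(d)]); P=P[np.argsort(P[:,0])]
    lo,hi=P[:2],P[2:]; ex=hi.mean(0)-lo.mean(0); yaw=np.arctan2(ex[1],ex[0]); c[n]=(P.mean(0),yaw)
    print(n,P.mean(0),yaw,np.linalg.norm(ex),np.linalg.norm(lo[0]-lo[1]))
o=(c["top"][0]+c["scene"][0])/2; yaw=(c["top"][1]+c["scene"][1])/2; o[2]=0
R=np.array([[np.cos(yaw),-np.sin(yaw),0],[np.sin(yaw),np.cos(yaw),0],[0,0,1]])
np.savez("case.npz",o=o,yaw=yaw,R=R)
print(o,yaw)
for n in("top","scene"):
    d=dict(np.load(f"pics/{n}0.npz")); W=(cloud(d)-o)@R
    m=(d["range_z"]>0)&(abs(W[...,1])<.054)&(abs(W[...,0])<.12)&(W[...,2]>.083)&(W[...,2]<.25)
    Q=W[m]; print(n,len(Q),Q.min(0),Q.max(0))
    p=np.polyfit(Q[:,2],Q[:,0],1); print("x=a z+b",p,"x at hinge",np.polyval(p,.0728),"ang",np.arctan2(1,p[0]))
    m=(d["range_z"]>0)&(abs(W[...,1])<.055)&(W[...,0]>0.03)&(W[...,0]<.1)&(W[...,2]>.0775)&(W[...,2]<.1)
    Q=W[m]; print("lip",len(Q),Q.min(0),np.percentile(Q,5,axis=0),np.percentile(Q,95,axis=0),Q.max(0))
d=dict(np.load("pics/top0.npz")); W=cloud(d)
m=((W[...,2]>.015)&(W[...,2]<.3)&(d["range_z"]>0)).astype(np.uint8)
n,l,s,cc=cv2.connectedComponentsWithStats(m)
for i in range(1,n):
    if s[i,4]>200: print(cc[i],s[i],W[l==i].min(0),W[l==i].max(0))
```

```text
top [ 0.5712 -0.0849  0.07  ] 0.13075044552391765 0.22976661523586342 0.29076846110876337
scene [ 0.5734 -0.0851  0.07  ] 0.12997451104151342 0.23133403475940395 0.2903824213074294
[ 0.5723 -0.085   0.    ] 0.13036247828271552
top 1523 [-0.0591 -0.0538  0.083 ] [0.0855 0.0539 0.186 ]
x=a z+b [ 0.1177 -0.0567] x at hinge -0.048100277450642 ang 1.4536190896004912
lip 881 [ 0.059  -0.0547  0.0775] [ 0.0607 -0.0492  0.0783] [0.0862 0.05   0.0828] [0.0878 0.0548 0.0854]
scene 1366 [-0.0568 -0.0539  0.083 ] [0.0871 0.054  0.1854]
x=a z+b [ 0.2467 -0.0726] x at hinge -0.05459161316501239 ang 1.328901044960952
lip 686 [ 0.0595 -0.055   0.0775] [ 0.0617 -0.0498  0.0782] [0.0881 0.049  0.0822] [0.0906 0.0548 0.084 ]
[393.2851 239.8284] [  298   160   194   162 24641] [ 0.4208 -0.2588  0.0224] [0.7223 0.0925 0.186 ]
[524.5801 215.3276] [ 489  191   73   49 2515] [ 0.5776 -0.4191  0.0151] [ 0.6748 -0.2808  0.0322]
[237.4151 223.1365] [ 216  202   44   44 1443] [0.5623 0.1678 0.0152] [0.6306 0.2381 0.1095]
[253.298  316.5523] [ 219  281   69   72 3020] [0.365 0.111 0.015] [0.4916 0.2301 0.0642]
```

Both views agree. The case centre is (0.572,-0.085) with yaw 0.130, and the lip's front edge is at case x ≈ 60 mm, where it should be. The flap top at z 0.186 gives an angle of about 1.38 rad. I'll approach behind the flap with the jaws shut.

```bash
cat >> h.py <<'E'
c=np.load("case.npz"); CO,CY,CR=c["o"],float(c["yaw"]),c["R"]
ORI=[np.pi,0,CY-np.pi]
TIP=.019; HALF=.011
def tipfront(x,z,y=0.):   # TCP for finger-tip front corner at case (x,y,z)
    return CO+CR@np.array([x-HALF,y,0])+np.array([0,0,z+TIP])
E
python3 - <<'E'
from h import *
from bench import *
np.set_printoptions(precision=4,suppress=True)
hand.gripper_close(20)
p=tipfront(-.085,.128); up=p.copy(); up[2]=.30
print(p,solve_ik(up,ORI),sensors.get_time())
manip.goto([.22,.585,.32],list(sensors.get_ee_rot()))
manip.goto(up,ORI)
print(sensors.get_time(),sensors.get_ee_pos(),sensors.get_ee_rot(),sensors.get_width(),sensors.get_ft_force())
manip.move_straight(p,velocity=.15)
print(sensors.get_time(),sensors.get_ee_pos(),sensors.get_ft_force())
for n in("scene","top","wrist"):
    d=viewer.camera(n); cv2.imwrite(f"pics/{n}1.png",d["color"]); np.savez(f"pics/{n}1.npz",**d)
    if n=="scene": cv2.imwrite("pics/scene1z.png",cv2.resize(d["color"][120:360,140:460],None,fx=2.4,fy=2.4))
E
```

```text
[ 0.4771 -0.0974  0.147 ] [-0.3372  0.24    1.818   0.      1.0836 -2.0384] 0.9167
3.8833 [ 0.4772 -0.097   0.3   ] [ 3.1415 -0.     -3.0107] 0.0003211442410915715 [-0.0905  0.4744 -0.0832]
5.05 [ 0.4774 -0.0975  0.1476] [ 0.722  -0.4429  0.7614]
```

View pics/scene1z.png

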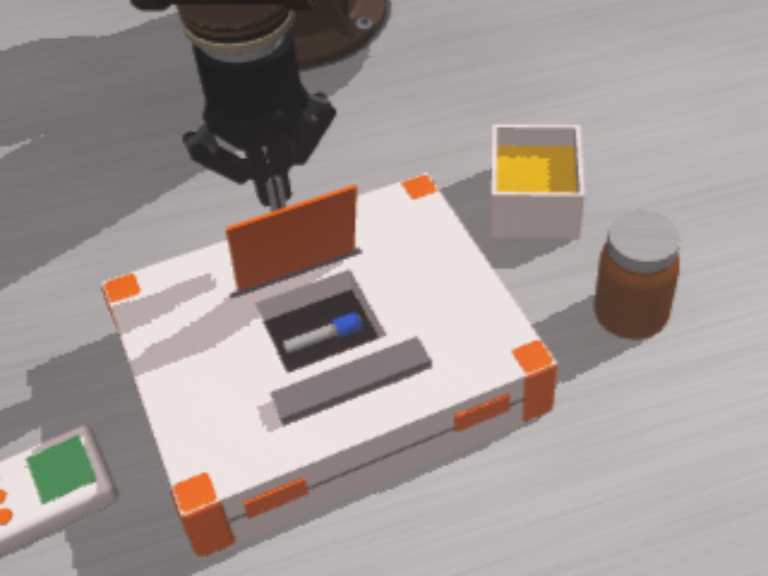

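View pics/wrist1.png

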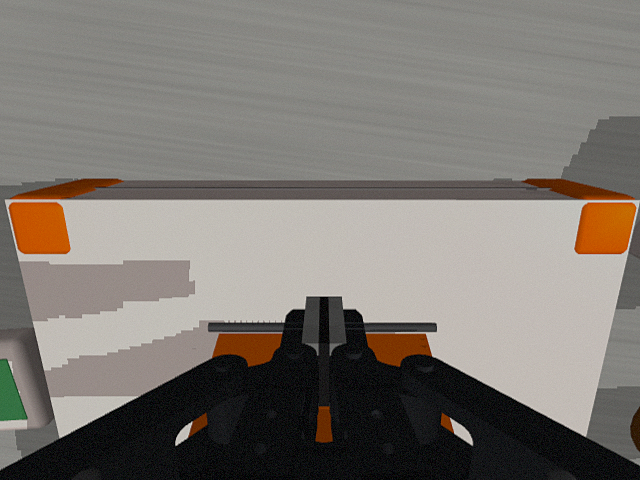

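The shut fingers are behind the flap, in line with its middle: the tip is at scene-crop (277,200), and in the wrist view the fingers sit at column ~322 with the barrel spanning 208–436. Now I'll fold it along an arc.

Run:
```python
from h import *
from bench import *
np.set_printoptions(precision=4,suppress=True)
r=.058
for th in (1.35,1.15,.95,.75,.55,.38,.22,.12):
    x=-.06+r*np.cos(th)-.0015*np.sin(th); z=.0728+r*np.sin(th)+.0015*np.cos(th)
    hit=manip.move_straight(tipfront(x,z),velocity=.08,max_force=12)
    print(th,hit,sensors.get_time(),sensors.get_ee_pos()[2]-TIP,CR.T@sensors.get_ft_force())
    if hit: break
for n in("scene","wrist"):
    d=viewer.camera(n); np.savez(f"pics/{n}2.npz",**d)
    cv2.imwrite(f"pics/{n}2.png",d["color"] if n=="wrist" else cv2.resize(d["color"][120:360,140:460],None,fx=2.4,fy=2.4))
```

```text
1.35 False 5.8 0.12954710861854915 [ 0.0916 -0.1982 -0.5891]
1.15 False 6.0917 0.1260871942289252 [ 0.6794 -0.0945  0.1007]
0.95 False 6.3833 0.12044683554420389 [-1.1331  0.0399 -0.36  ]
0.75 False 6.675 0.11294479736469 [-0.1354  0.433  -0.1592]
0.55 False 6.9667 0.10387014763658976 [0.6214 0.437  0.379 ]
0.38 False 7.2417 0.09523609316639335 [-0.5702  0.2392 -0.1045]
0.22 False 7.5083 0.08642678840620487 [-0.7334  0.4027 -0.0771]
0.12 False 7.7583 0.08093865574217542 [ 0.0291 -0.3444  0.4967]
```

View pics/scene2.png

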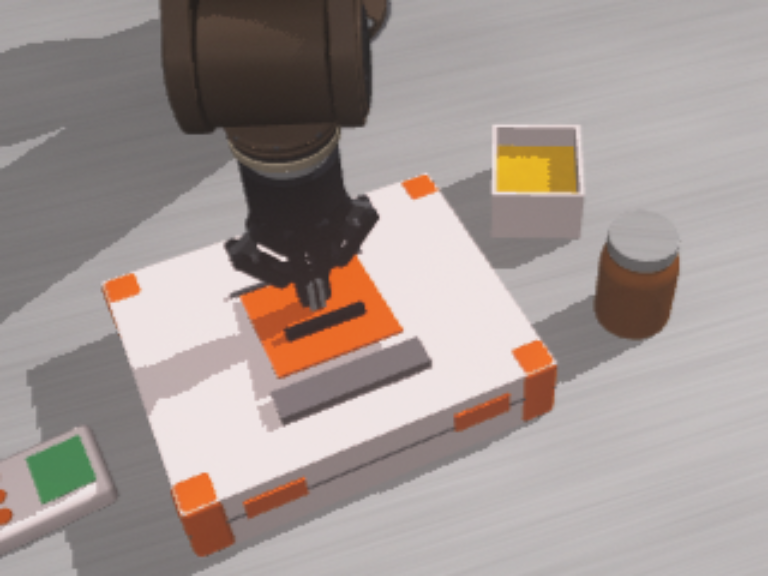

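View pics/wrist2.png

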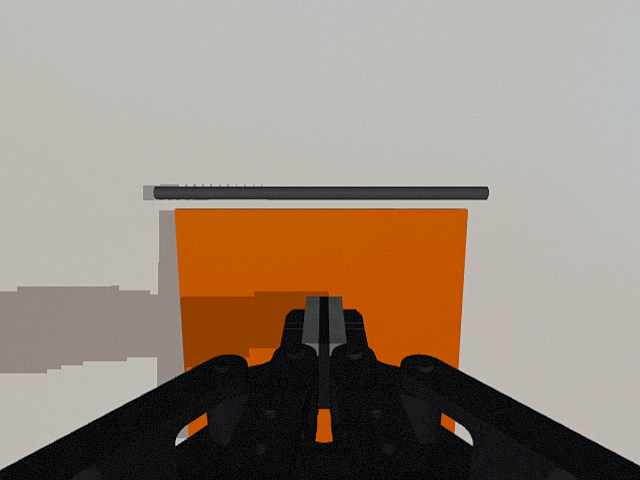

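The flap is nearly flat under the tip at (315,300). Its free edge, running roughly (275,375) to (400,330), is still short of the lip, and the ridge lies just ahead of the fingers. Next: press down, then push.

Run:
```python
from h import *
from bench import *
np.set_printoptions(precision=4,suppress=True)
p=tipfront(-.06+.058,.069)
def st(s): 
    e=CR.T@(sensors.get_ee_pos()-CO); print(s,sensors.get_time(),"front x",e[0]+HALF,"tip z",e[2]-TIP,"F",CR.T@sensors.get_ft_force())
hit=manip.move_straight(p,velocity=.025,max_force=7); st(hit)
manip.dwell(.3); st("dwell")
d=viewer.camera("scene"); np.savez("pics/scene3.npz",**d)
cv2.imwrite("pics/scene3.png",cv2.resize(d["color"][200:300,220:340],None,fx=6,fy=6,interpolation=cv2.INTER_CUBIC))
W=(cloud(d)-CO)@CR
m=(orange(d)>0)&(abs(W[...,1])<.054)&(abs(W[...,0])<.1)&(d["range_z"]>0)
Q=W[m]; print(len(Q),np.polyfit(Q[:,0],Q[:,2],1),np.percentile(Q,[2,50,98],axis=0))
```

```text
True 8.2417 front x -0.0019622807257830884 tip z 0.07385928771715092 F [-1.1241  0.281   6.9392]
dwell 8.5417 front x -0.001954890488008275 tip z 0.07379965403966957 F [-0.7526  0.9318  7.64  ]
1569 [-0.0044  0.074 ] [[-0.0459 -0.0524  0.0714]
 [ 0.0074 -0.009   0.0738]
 [ 0.0531  0.052   0.0766]]
```

View pics/scene3.png

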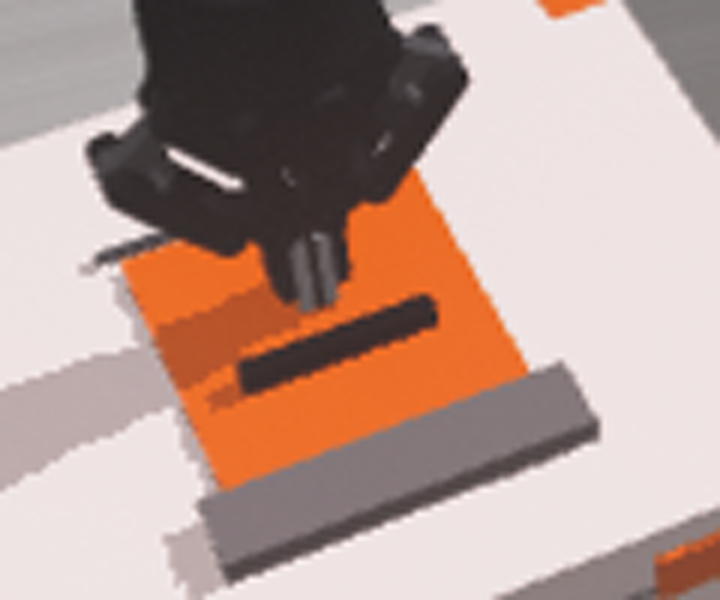

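The flap is flat: slope −0.004 rad, face at z 0.074, tip contact at 0.0738 with 7.6 N. Its edge is at case x ≈ 53–55 mm, just before the lip. Now I'll slide it by the ridge while keeping it pressed.

Run:
```python
from h import *
from bench import *
np.set_printoptions(precision=4,suppress=True)
def st(s): 
    e=CR.T@(sensors.get_ee_pos()-CO); print(s,round(sensors.get_time(),2),"front x",e[0]+HALF,"tip z",e[2]-TIP,"F",CR.T@sensors.get_ft_force())
z=.0736
for x in (.010,.015,.020,.025,.029,.032,.035):
    hit=manip.move_straight(tipfront(x,z),velocity=.03,max_force=16); st((x,hit))
    if hit: break
manip.dwell(.2); st("end")
d=viewer.camera("scene"); np.savez("pics/scene4.npz",**d)
cv2.imwrite("pics/scene4.png",cv2.resize(d["color"][200:300,220:340],None,fx=6,fy=6,interpolation=cv2.INTER_CUBIC))
d=viewer.camera("wrist"); np.savez("pics/wrist4.npz",**d);cv2.imwrite("pics/wrist4.png",d["color"])
```

```text
(0.01, False) 9.15 front x 0.010323031572210479 tip z 0.073858742333962 F [-0.6769  1.3468  6.7465]
(0.015, False) 9.47 front x 0.015384438534950803 tip z 0.07385482811139332 F [-0.4231  0.7913  7.031 ]
(0.02, False) 9.78 front x 0.019888960056879443 tip z 0.07375038770994757 F [-2.0631  1.4398  7.1542]
(0.025, False) 10.1 front x 0.024834489510115573 tip z 0.07370554423183416 F [-2.5561  0.0325  6.9373]
(0.029, False) 10.38 front x 0.02883091985700048 tip z 0.07367228447498425 F [-2.4151  0.0785  7.5074]
(0.032, False) 10.63 front x 0.031056763073524653 tip z 0.07364745907824816 F [-6.6235  0.0622 10.4767]
(0.035, False) 10.88 front x 0.03227414974149921 tip z 0.0735908199709509 F [-17.0515  -1.071   15.9383]
end 11.08 front x 0.03224154704756252 tip z 0.0735851564668241 F [-16.5892  -1.9737  14.9988]
```

View pics/scene4.png

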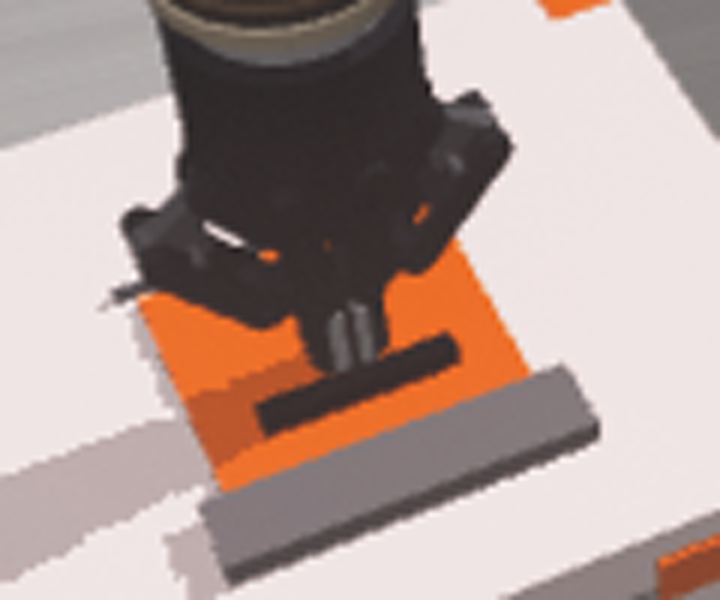

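View pics/wrist4.png

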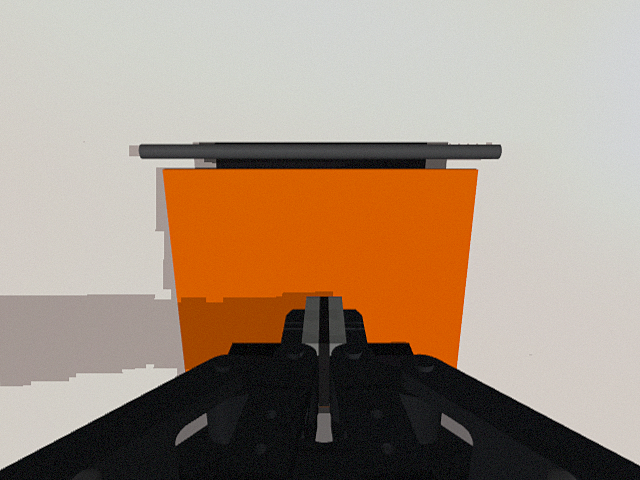

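The push stopped where expected: front x 0.032, with force jumping from 2.4 to 17 N. The edge is under the lip and the ridge is close to it. Release by easing off, lifting straight up, and retreating over the case.

Run:
```python
from h import *
from bench import *
np.set_printoptions(precision=4,suppress=True)
manip.move_straight(tipfront(.032,.0745),velocity=.02); print(CR.T@sensors.get_ft_force())
manip.move_straight(tipfront(.0305,.080),velocity=.03); print(CR.T@sensors.get_ft_force())
manip.move_straight(tipfront(.028,.16),velocity=.1)
manip.move_straight(tipfront(-.09,.25),velocity=.2)
manip.dwell(.5)
for n in("scene","top"):
    d=viewer.camera(n); np.savez(f"pics/{n}5.npz",**d)
    if n=="scene": cv2.imwrite("pics/scene5.png",cv2.resize(d["color"][150:350,160:420],None,fx=3,fy=3))
    else: cv2.imwrite("pics/top5.png",d["color"])
    P=np.array([r[2] for r in corners(d)]); print(n,P.mean(0) if len(P)==4 else P)
    W=(cloud(d)-CO)@CR
    m=(orange(d)>0)&(abs(W[...,1])<.054)&(abs(W[...,0])<.1)&(d["range_z"]>0)&(W[...,2]<.2)
    Q=W[m]; print(len(Q),"slope",np.polyfit(Q[:,0],Q[:,2],1),np.percentile(Q,[1,50,99],axis=0).tolist())
    k=(d["color"].max(-1)<70)&(abs(W[...,1])<.03)&(W[...,0]>-.02)&(W[...,0]<.055)&(W[...,2]>.076)&(W[...,2]<.1)
    print("ridge",k.sum(),W[k].mean(0),W[k].min(0),W[k].max(0))
    k=(d["color"].max(-1)<90)&(abs(W[...,1])<.05)&(W[...,0]>-.075)&(W[...,0]<-.03)&(W[...,2]<.1)
    print("barrel",k.sum(),W[k].mean(0),W[k].min(0),W[k].max(0))
print(sensors.get_time(),sensors.get_ft_force())
```

```text
[-3.1571  0.5683  2.0625]
[0.5916 0.2861 0.4305]
scene [[ 0.4412  0.0447  0.07  ]
 [ 0.5681 -0.088   0.07  ]
 [ 0.479  -0.244   0.07  ]
 [ 0.6141 -0.0651  0.07  ]
 [ 0.6718  0.0742  0.07  ]
 [ 0.7069 -0.2142  0.07  ]]
1582 slope [0.0227 0.0748] [[-0.033173909113984136, -0.05305442617200097, 0.07212146571617714], [0.00825472415383895, -0.0017256080976063718, 0.07501240969015859], [0.056609812025980144, 0.052960522250154844, 0.07837251675811958]]
ridge 138 [ 0.0393 -0.0004  0.0831] [ 0.0341 -0.0299  0.0771] [0.043  0.03   0.0867]
barrel 26 [-0.0386 -0.0016  0.0735] [-0.0407 -0.0479  0.0714] [-0.0351  0.0469  0.0776]
top [[ 0.705  -0.2137  0.07  ]
 [ 0.6672  0.0745  0.07  ]
 [ 0.631  -0.1192  0.07  ]
 [ 0.6209 -0.0618  0.07  ]
 [ 0.5718 -0.0844  0.07  ]
 [ 0.4392  0.0446  0.07  ]]
2813 slope [0.0378 0.0746] [[-0.03439606657230524, -0.052376602685142506, 0.07064849910375423], [0.009600749556748932, 0.0017558087170234736, 0.07510533446746935], [0.05856927805026759, 0.05285890580050364, 0.07977994894152392]]
ridge 135 [ 0.0352 -0.0007  0.0841] [ 0.0321 -0.0299  0.0773] [0.0391 0.029  0.0884]
barrel 197 [-0.0396  0.0051  0.0634] [-0.0439 -0.0425  0.0404] [-0.0341  0.0497  0.0781]
14.275 [0.3451 1.1182 0.7646]
```

View pics/scene5.png

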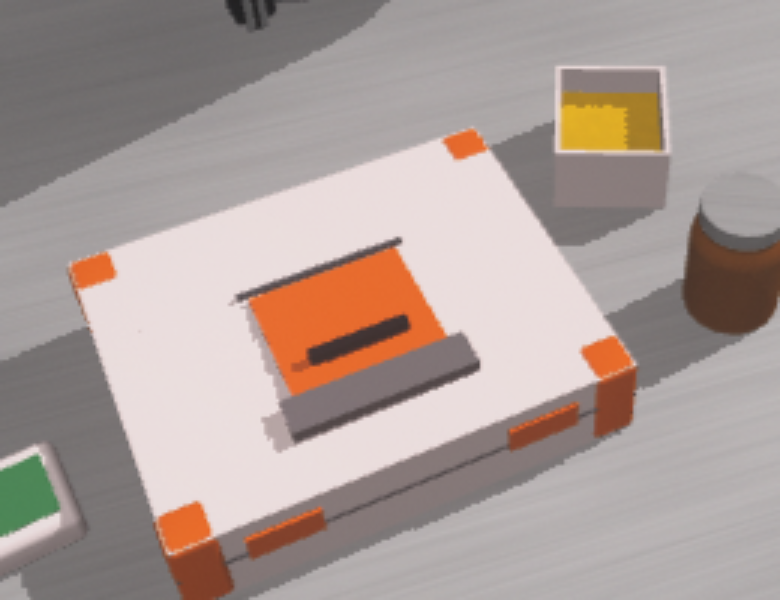

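View pics/top5.png

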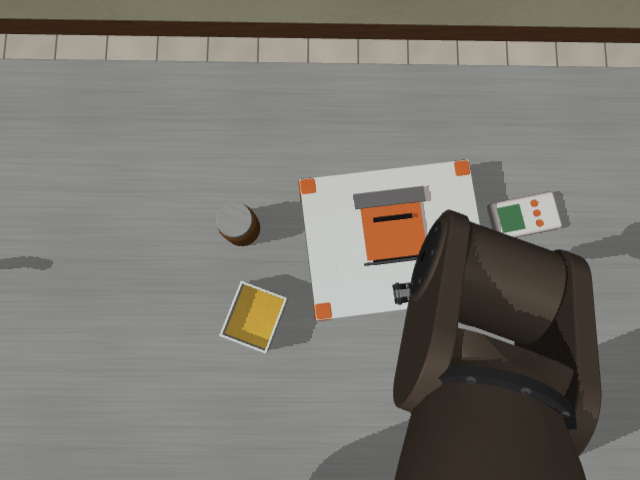

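The flap stays down with nothing touching it. Its edge is beneath the lip, and the ridge is at case x ≈ 35–39 mm (36 expected when fully home). Measured slope is 0.02–0.04 rad, corners moved ~1 mm, and the bystanders are unmoved at the same pixels. Handing in.

Run:
```python
from bench import *
manip.hand_in(); print(sensors.get_time())
```

```text
the job is handed in; nothing more can be done
the job is handed in; nothing more can be done
```

The flap is closed and stayed shut when I let go. I folded it over with the shut fingertips, held it down with about 7 N, and slid it by the ridge until it hit the stop. The push force rose from about 2.4 N to 17 N at the expected travel. I then lifted off and handed in at about 14 s of the 35 s allowed; the hand-in gives no verdict.

Last checks, with the arm clear of the case:
- **Flap angle:** the fitted slope is 0.02 rad in the scene view and 0.04 in the top view. The two disagree, but both are below 0.06, and resting against the lip's underside would give about 0.02.
- **Barrel travel:** I place it close to 18 mm. The ridge measured at case x 39 mm (scene) and 35 mm (top) against the 36 mm expected when fully home. The barrel measured 2–3 mm farther along than expected.
- **Case:** the corners that could be matched moved about 1–2 mm. The arm hid one corner in the top view, and my mask also picked up flap pieces, so I compared corners one by one and did not get a clean centre.
- **Meter, tub and jar:** I compared them only by eye in the pictures; they look unmoved.

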